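# Load a panel into its carrier

### The arm

A 6-joint arm with a two-finger parallel gripper is mounted at the origin on a cart in front of the work surface, level with it; the furniture and walls round the work are solid. World frame = base frame: x ahead of the robot, y to its left, z up, the work surface at z = 0. Lengths are in m, angles in degrees, forces in N, time in s.
With the tool pointing down it reaches from about 0.35 to 0.875 m from the base axis. Payload 4.2 kg.
Tool frame: the origin (TCP) lies at the very end of the fingers, on their centre line; the grasp point (between the pads) lies 19 mm behind it (r.grip_point_offset is the distance from the TCP to the grasp point, in m); z points along the fingers, y is the line along which they close (so a half turn about z gives the same grasp; the last joint's range is limited). The gripper opens to 87 mm and grips with 3 to 60 N. Pads are 19 mm wide; open, the fingers measure 117 mm over their backs; the gripper's body (75 mm by 190 mm) begins 51 mm behind the grasp point.
Start: joints at [88.155, 22.042, 0.453, 0, -68.411, -14.817], TCP at [0.179, 0.599, 0.223] pointing down, gripper open.
Joint ranges: [-179.83, 179.83], [-69.29, 118.12], [-61.27, 80.66], [-181.25, 117.63], [-171.15, -9.14], [-177.46, 177.46]. Speed limits (degrees/s): [159.86, 159.86, 180, 180, 180, 180].

### API

Orientations are given as a 3x3 rotation matrix whose columns are the frame's x, y, z axes.
In Python, from station import r gives the robot as it stands.
- The arm moves only by the tool move_arm, never from a script. Its argument "series" is a list of rows, each a list of 3 entries, a list of its own where there are three numbers: the turn, a rotation vector about the tool's x, y, z as a fraction of full scale, then the shift along the tool's x, y, z as a fraction of full scale, then the opening, from 0 (shut) to 1 (fully open). A call has 1 to 12 rows; each row shifts and turns the commanded pose from where the row before left it, along the tool's axes as they then stand; what a row does not reach is not made up. Full scale, the value 1, is 0.5 m for a shift and 0.1 rad for a turn. A row lasts 1/10 s, in which the tool goes at most 50 mm and 8.59 degrees, less where a joint would pass 70% of its speed; a pose out of reach is approached as far as the arm can. A call with a number of a shift or a turn outside -1 to 1 is refused whole. A call with a gripper value outside its range is refused whole. The fingers move at their own pace and stop on an object; the grip force is fixed at half the most. Time passes only in rows, so rows that do not move let the fingers close. It gives the time, the measured TCP pose, the force, the opening and the grip force at its end, in the units of the state.
- r.sense(): the state, without advancing time (a new reading comes with each control period).
- r.capture(name): name is "scene" or "top" or "wrist"; returns a dict with "img" (420x560x3 uint8, red, green, blue), "fx", "fy", "cx", "cy" (pixels), "origin" and "orientation" of the camera in the world. Camera axes: x right, y up, looking along -z (the intrinsics and any distortion apply to the point x, -y, -z); pixel columns grow to the right and rows downward; lengths in m; the calibration is good to about 2 mm. A picture is of the moment at which its call begins. There is no depth.
- r.finish_job(): hands the job in; it is judged then, once.
Trained networks look in the newest picture that a camera, given by its name, has taken for a name from the list of things; names that differ only in an ending like _2 or _b are one class to them, and where a whole thing is asked for, a point or a joint stands for the part that bears it (a point fixed in the world has none). Each returns a list of dicts, best first, with "score" (0 to 1); they miss things now and then, are a little off and sometimes report something else, mostly with a low value. They report only what shows in the picture. A call takes as long as a camera call.
- r.cut_out(target, camera): "pixels" (420x560 bool, what is visible of it) and "centre" ([column, row] in pixels, amid what is visible of it).
- r.pinpoint(target, camera): "centre" ([column, row] in pixels: a listed point, or the origin of a listed thing).
The state is a dict: "time_s": time; "joints": joint angles; "joint_velocities": joint speeds; "effort": joint torques, N m; "tcp_pos": TCP position; "ee_rot": TCP orientation; "wrist_force": force on the tool from outside, world axes, zero at the start; "moment": the same for the moment, N m; "gripper_width": opening from 0.0 (shut) to 1.0 (fully open); "gripper_force": force on a finger pad.
Only numpy, scipy, OpenCV 4.12 (cv2) and the standard library are available. Lean on these libraries where they do the work, as an engineer would, in place of code of your own. Each camera call takes 0.05 s, during which the arm holds its last target. There are 200 camera calls.

### The job

Load the battened painting panel into the panel carrier on the table: pick it up by its batten, hook one short edge under the carrier's steel lip up against the stop, then rotate the other edge down past the sprung roller catch until the panel lies flat on the bed with the catch closed over it. Ease it in by feel without forcing it, let go of it, and do not push the other things on the table about.

Things in the scene. Friction and masses are not known exactly. Their poses are not given: they have to be found in the camera images.
- panel: Loose plywood panel, 150 (own x) x 120 (own y) x 8 mm, 0.18 to 0.29 kg, lying flat. Along the middle of its upper side, along own x, stands a wooden batten 90 mm long, 14 mm wide, 30 mm tall (top 38 mm above the underside): grip it anywhere, across y. Origin: centre of the underside; z up. Same either way round (half turn about z).
- carrier: Fixed wooden base board 260 x 156 x 12 mm; origin on the table below it; own x points from catch end to lip end, y across, z up. The carriage on it (bed, stop, lip, catch) is locked up to 20 mm either way along own x from its middle setting; this shift is NOT REPORTED: see or feel it. Over 25 N between panel and carrier (all contacts added) is too much.
- bed_mid (a point): Point fixed to the base board, at x = 0, z = 22 mm in its frame: top of the flat wooden bed, middle of the pocket when the carriage is in its middle setting (else the pocket is shifted along x). The seated panel's origin lies here within 2 mm, plus that shift. Side cheeks, 7 mm high, stand 62.5 mm to either side, from 22 mm on the catch side of this point to the lip.
- stop_mid (a point): Point fixed to the base board, at x = +76, z = 22 mm in its frame: foot of the stop, the upright face across the bed, when the carriage is in its middle setting. Above it a steel lip 3 mm thick overhangs the bed by 10 mm (towards the catch), underside 12.5 mm above the bed, as wide as the bed. The panel goes under it tilted by up to about 20 degrees.
- roller_mid (a point): Point fixed to the base board, at x = -78, z = 37.6 mm in its frame: centre of the catch's free-turning metal roller (14 mm diameter, 31 mm long across) for the middle setting, catch closed. Roller top is 22.6 mm, underside 8.6 mm above the bed; a panel tilted under 10 degrees does not clear it. Low blocks beside it, 6 mm high, end the pocket at x = -77 mm.
- catch (a joint): Travel of the roller catch in m: 0 closed, up to 0.009 pushed back (carrier's -x). A spring shuts it with 3 N plus 0.5 N per mm. With the panel against the stop, its free edge, pressed down with about 5 to 8 N, pushes the roller back about 3 mm, drops below it, and the catch snaps shut over the panel's top: turn no further then.
- gesso_tin: Bystander: loose round paint tin, 78 mm wide, 74 mm tall; origin under its centre.
- paint_tube: Bystander: loose tube of paint, 34 x 125 x 23 mm, lying; origin under its centre.
- rubber: Bystander: loose grey eraser, 22 x 42 x 12 mm; origin under its centre.
- pigment_jar: Bystander: loose small stoppered glass jar, 46 mm wide, 71 mm tall; origin under its centre.
- masking_tape: Bystander: loose roll of masking tape lying flat, 104 mm across, 25 mm tall; origin under its centre.

How it is judged:
By the outcome, as a careful person would: the job done as asked, in the order asked, and still so for the second after the job is handed in, with the robot touching nothing.
It also fails if it takes over 58 s, if anything falls off the work surface, if the arm or the gripper's body presses on something with over 40 N, if the wrist force passes 120 N, or if a joint passes its speed limit or range.

## Working session

There is one attempt and no reset: what is moved stays moved. The work goes in short steps, Python scripts to look and compute and a tool call to move; the robot and the scene stay as the last step left them, time stands still between calls to the robot, and variables do not carry over. Pictures are saved under pics/ and viewed, at most 10 in all, crops included, and the job is handed in when it is done.

Besides the shell and the picture viewer there is one more tool, called after "Request:" as a command line: name --argument value ..., lists and objects as JSON in quotes. move_arm: Moves the arm, as the interface text tells. Its arguments: {"type":"object","properties":{"series":{"type":"array"}},"required":["series"]}

```bash
mkdir -p pics; ls; cat > h.py <<'E'
import numpy as np, cv2
from station import r
def ray(c,px):
    u,v=px; d=np.array([(u-c['cx'])/c['fx'],-(v-c['cy'])/c['fy'],-1.0])
    return np.array(c['origin']),np.array(c['orientation'])@d
def onz(c,px,z):
    o,d=ray(c,px); return o+d*(z-o[2])/d[2]
def proj(c,p):
    q=np.array(c['orientation']).T@(np.asarray(p,float)-np.array(c['origin']))
    return np.array([c['cx']+c['fx']*q[0]/-q[2],c['cy']-c['fy']*q[1]/-q[2]])
def save(c,name): cv2.imwrite('pics/'+name,c['img'][:,:,::-1])
E
python3 - <<'E'
from h import *
np.set_printoptions(precision=4,suppress=True)
ims=[]
for n in ['top','scene']:
    c=r.capture(n); ims.append(c['img'])
    print(n,c.keys(),c['fx'],c['cx'],c['cy'],c['origin'],np.array(c['orientation']).tolist())
    for t,z in [('panel',0),('carrier',0),('bed_mid',.022),('stop_mid',.022),('roller_mid',.0376),('gesso_tin',0),('paint_tube',0),('rubber',0),('pigment_jar',0),('masking_tape',0)]:
        for q in r.pinpoint(t,n)[:2]: print(t,round(q['score'],2),np.round(q['centre']),onz(c,q['centre'],z))
im=np.hstack(ims); cv2.imwrite('pics/a.png',cv2.resize(ims[0],(784,588))[:,:,::-1]);cv2.imwrite('pics/b.png',cv2.resize(ims[1],(784,588))[:,:,::-1])
E
```

```text
pics
top dict_keys(['img', 'fx', 'fy', 'cx', 'cy', 'origin', 'orientation']) 482.1118636283732 275.8190112476655 213.3096718738908 [0.3785 0.1951 1.1876] [[0.008674070705554503, 0.9924436062649116, -0.12239464400574081], [-0.9999611022795469, 0.00880447169409742, 0.0005246008589007327], [0.0015982569469147941, 0.12238533270815101, 0.9924813730809494]]
panel 0.97 [198. 208.] [0.5373 0.3877 0.    ]
carrier 0.66 [352. 213.] [0.5272 0.0051 0.    ]
bed_mid 0.57 [350. 211.] [0.5298 0.013  0.022 ]
stop_mid 0.98 [345. 184.] [0.5972 0.0261 0.022 ]
stop_mid 0.45 [364. 242.] [ 0.4549 -0.0187  0.022 ]
roller_mid 0.68 [362. 243.] [ 0.4503 -0.0129  0.0376]
gesso_tin 0.94 [264. 136.] [0.7227 0.2249 0.    ]
gesso_tin 0.58 [365. 242.] [ 0.4552 -0.0261  0.    ]
paint_tube 0.94 [243. 299.] [0.3151 0.2717 0.    ]
rubber 0.44 [289. 287.] [0.3434 0.1616 0.    ]
pigment_jar 0.92 [210. 155.] [0.6707 0.3626 0.    ]
masking_tape 0.58 [369. 128.] [ 0.7449 -0.0393  0.    ]
scene dict_keys(['img', 'fx', 'fy', 'cx', 'cy', 'origin', 'orientation']) 512.9982667840353 275.25235222303195 209.67765099427004 [ 0.0298 -
[... 155 characters left out ...]
0242914994, 0.8663594855492086, 0.49910196095388953]]
panel 0.73 [234. 199.] [0.5404 0.3867 0.    ]
carrier 0.64 [336. 285.] [0.5214 0.0016 0.    ]
bed_mid 0.74 [286. 184.] [0.658  0.3417 0.022 ]
bed_mid 0.64 [338. 271.] [0.5314 0.0087 0.022 ]
stop_mid 0.56 [359. 252.] [0.6039 0.0312 0.022 ]
stop_mid 0.52 [233. 200.] [0.5161 0.3484 0.022 ]
roller_mid 0.81 [310. 290.] [ 0.4485 -0.0183  0.0376]
gesso_tin 0.56 [342. 202.] [0.732  0.2267 0.    ]
gesso_tin 0.21 [437. 252.] [ 0.7485 -0.0353  0.    ]
paint_tube 0.88 [166. 252.] [0.3182 0.2771 0.    ]
rubber 0.52 [210. 277.] [0.352 0.155 0.   ]
pigment_jar 0.94 [289. 183.] [0.6891 0.3735 0.    ]
masking_tape 0.6 [437. 252.] [ 0.747  -0.0363  0.    ]
```

View pics/a.png

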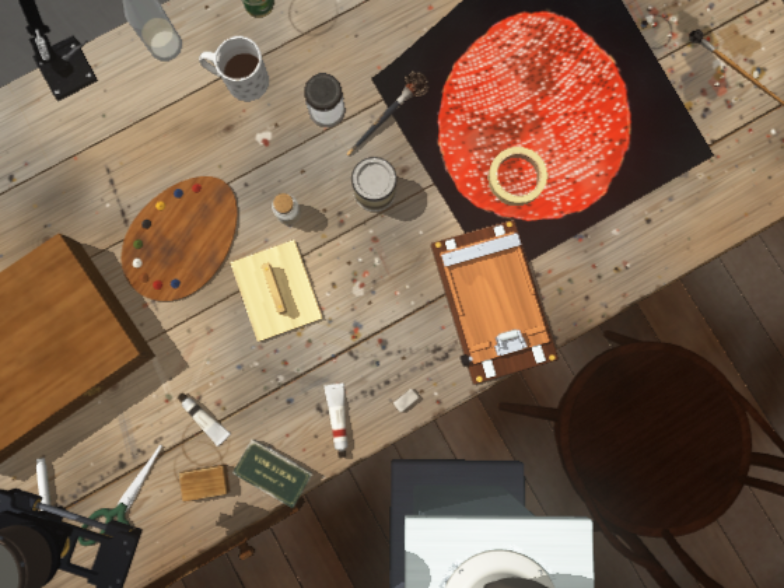

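View pics/b.png

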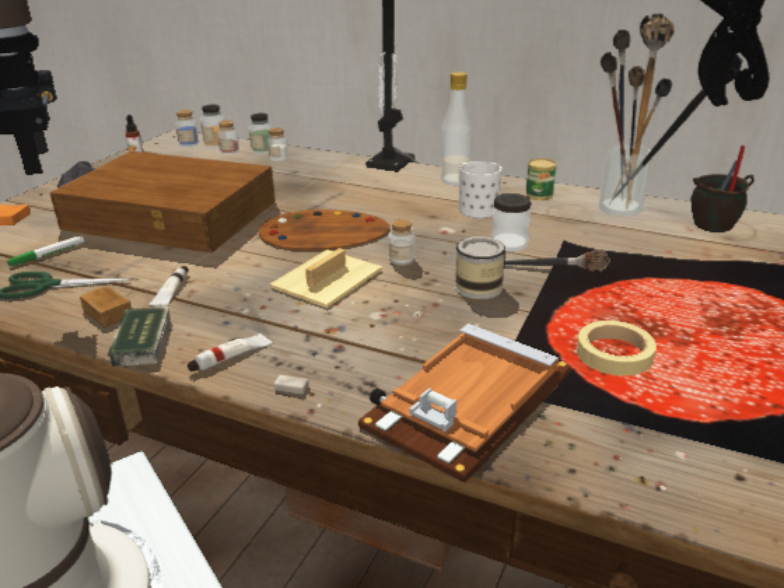

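The top view shows the panel at about (275,290) and the carrier at (493,302), with its lip at the far (top) end and the catch near (pixels in the 1.4x picture). The panel is already nearly aligned with the carrier, and both views agree.

```bash
python3 - <<'E'
from h import *
np.set_printoptions(precision=4,suppress=True)
for n in ['top','scene']:
    c=r.capture(n)
    for t,z in [('panel',.004),('carrier',.006)]:
        q=r.cut_out(t,n)[0]; m=q['pixels'].astype(np.uint8)
        ys,xs=np.nonzero(m); P=np.array([onz(c,p,z)[:2] for p in zip(xs,ys)])
        print(n,t,q['score'],m.sum(),q['centre']); b=cv2.minAreaRect((P*1000).astype(np.float32)); print(b, cv2.boxPoints(b).tolist())
s=r.sense(); print({k:np.array(v) for k,v in s.items()}, r.grip_point_offset)
w=r.capture('wrist'); print(w['origin'],w['orientation'],w['fx'])
T=np.eye(4); R=np.array(s['ee_rot']); print('cam in tool',R.T@(np.array(w['origin'])-s['tcp_pos']),R.T@np.array(w['orientation']))
E
```

```text
top panel 0.37 6775 [351.0, 217.9]
((522.2830200195312, 9.80218505859375), (264.4180603027344, 168.4867401123047), 17.147994995117188) [[371.11279296875, 51.320003509521484], [420.78955078125, -109.6768798828125], [673.4532470703125, -31.715633392333984], [623.7764892578125, 129.28125]]
top carrier 0.61 6680 [353.7, 217.2]
((522.4806518554688, 10.378150939941406), (262.01983642578125, 165.93980407714844), 16.516801834106445) [[373.28863525390625, 52.67875289916992], [420.4647521972656, -106.41377258300781], [671.6726684570312, -31.92245101928711], [624.49658203125, 127.17007446289062]]
scene panel 0.62 1825 [232.8, 198.5]
((546.1054077148438, 390.82904052734375), (177.29937744140625, 128.4791717529297), 21.36898422241211) [[440.1429443359375, 418.350830078125], [486.957275390625, 298.7042236328125], [652.06787109375, 363.3072509765625], [605.2535400390625, 482.953857421875]]
scene carrier 0.61 9034 [331.3, 288.0]
((525.33203125, 17.77318572998047), (280.637939453125, 185.87562561035156), 16.839387893676758) [[364.10675048828125, 66.076904296875], [417.9530029296875, -111.828491210937
[... 221 characters left out ...]
23,  0.0393,  0.0617, -0.0362, -0.0579,  0.029 ]), 'effort': array([ -0.0002, -39.0474,  18.7621,   4.2245,   0.0155,  -0.    ]), 'tcp_pos': array([0.1791, 0.5988, 0.2225]), 'ee_rot': array([[ 0.958 , -0.2867, -0.    ],
       [-0.2867, -0.958 , -0.    ],
       [-0.    ,  0.    , -1.    ]]), 'wrist_force': array([ 0.3461, -0.1348,  0.098 ]), 'moment': array([-0.0469,  0.0175,  0.014 ]), 'gripper_force': array(0.), 'gripper_width': array(1.0046)} 0.0187
[0.2458 0.5791 0.3841] [[-0.287   0.9259  0.2456]
 [-0.9579 -0.2777 -0.0725]
 [ 0.0011 -0.256   0.9667]] 355.5731462866642
cam in tool [ 0.0695 -0.0003 -0.1615] [[-0.0003  0.9667  0.256 ]
 [ 1.      0.0006 -0.001 ]
 [-0.0011  0.256  -0.9667]]
```

Request:
move_arm --series '[[[0, 0, -0.9], [0, 0, 0], 1], [[0, 0, -0.9], [0, 0, 0], 1], [[0, 0, -0.9], [0, 0, 0], 1], [[0, 0, -0.9], [0, 0, 0], 1], [[0, 0, -0.9], [0, 0, 0], 1], [[0, 0, -0.9], [0, 0, 0], 1], [[0, 0, -0.9], [0, 0, 0], 1], [[0, 0, 0], [0.06, 0.071, 0], 1], [[0, 0, 0], [0.06, 0.071, 0], 1], [[0, 0, 0], [0.06, 0.071, 0], 1], [[0, 0, 0], [0.06, 0.071, 0], 1], [[0, 0, 0], [0.06, 0.071, 0], 1]]'

```text
time_s: 2.65
tcp_pos: [0.381, 0.4802, 0.2228]
ee_rot: [[0.943, 0.333, 0.0], [0.333, -0.943, 0.0], [0.0, -0.0, -1.0]]
wrist_force: [0.6, 0.1, 0.0]
gripper_width: 0.997
gripper_force: 0.0
```

Request:
move_arm --series '[[[0, 0, 0], [0.06, 0.071, 0], 0.6], [[0, 0, 0], [0.06, 0.071, 0], 0.6], [[0, 0, 0], [0.06, 0.071, 0], 0.6], [[0, 0, 0], [0.06, 0.071, 0], 0.6], [[0, 0, 0], [0, 0, 0], 0.6], [[0, 0, 0], [0, 0, 0], 0.6]]'

```text
time_s: 3.25
tcp_pos: [0.5409, 0.3863, 0.222]
ee_rot: [[0.944, 0.33, -0.001], [0.33, -0.944, -0.0], [-0.001, 0.0, -1.0]]
wrist_force: [0.1, -0.4, -0.1]
gripper_width: 0.618
gripper_force: 0.0
```

```bash
python3 - <<'E'
from h import *
np.set_printoptions(precision=4,suppress=True)
s=r.sense(); print(s['time_s'],s['tcp_pos'],s['ee_rot'],s['joints'],s['wrist_force'])
w=r.capture('wrist'); save(w,'w1.png')
q=r.pinpoint('panel','wrist')[0]; print(q['score'],q['centre'],onz(w,q['centre'],0))
q=r.cut_out('panel','wrist')[0]; m=q['pixels'].astype(np.uint8); ys,xs=np.nonzero(m)
print(q['score'],m.sum(),xs.min(),xs.max(),ys.min(),ys.max())
P=np.array([onz(w,p,.008)[:2] for p in zip(xs,ys)]);b=cv2.minAreaRect((P*1000).astype(np.float32)); print(b)
E
```

```text
3.25 [0.5409 0.3863 0.222 ] [[ 0.9439  0.3304 -0.0007]
 [ 0.3303 -0.9439 -0.0004]
 [-0.0008  0.0002 -1.    ]] [ 49.4411  25.9878   6.6159  -0.0134 -70.6714  59.8534] [ 0.0532 -0.3501 -0.1127]
0.78 [277.1, 178.9] [0.5387 0.3886 0.    ]
0.9 15326 216 331 107 246
((537.41796875, 390.983642578125), (150.51206970214844, 120.06788635253906), 20.751562118530273)
```

View pics/w1.png

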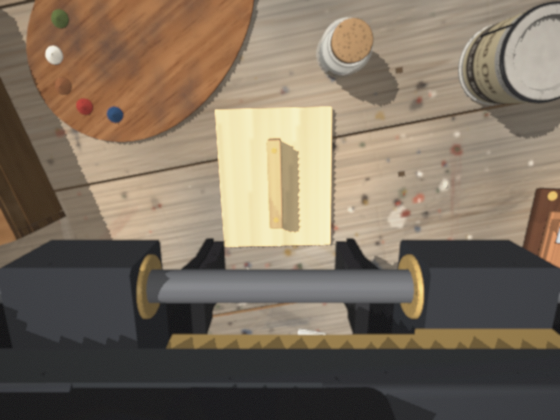

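The wrist view shows the panel centred at (275,178). It is nearly aligned with the tool, and the batten sits between the fingers' line.

Request:
move_arm --series '[[[0, 0, -0.25], [-0.047, -0.007, 0.05], 0.6], [[0, 0, 0], [0, 0, 0.06], 0.6], [[0, 0, 0], [0, 0, 0.06], 0.6], [[0, 0, 0], [0, 0, 0.06], 0.6], [[0, 0, 0], [0, 0, 0.06], 0.6], [[0, 0, 0], [0, 0, 0.06], 0.6], [[0, 0, 0], [0, 0, 0.06], 0.6], [[0, 0, 0], [0, 0, 0.008], 0.6], [[0, 0, 0], [0, 0, 0], 0.1], [[0, 0, 0], [0, 0, 0], 0.1], [[0, 0, 0], [0, 0, 0], 0], [[0, 0, 0], [0, 0, 0], 0]]'

```text
time_s: 4.6
tcp_pos: [0.5173, 0.3836, 0.0153]
ee_rot: [[0.934, 0.356, 0.002], [0.356, -0.934, 0.002], [0.003, -0.001, -1.0]]
wrist_force: [-0.3, 0.3, 0.1]
gripper_width: 0.322
gripper_force: 0.0
```

Request:
move_arm --series '[[[0, 0, 0], [0, 0, 0], 0], [[0, 0, 0], [0, 0, 0], 0], [[0, 0, 0], [0, 0, 0], 0], [[0, 0, 0], [0, 0, -0.02], 0], [[0, 0, 0], [0, 0, -0.06], 0], [[0, 0, 0], [0, 0, -0.06], 0], [[0, 0, 0], [0, 0, -0.06], 0], [[0, 0, 0], [0, 0, -0.06], 0], [[0, 0, 0], [0, 0, 0], 0]]'

```text
time_s: 5.5
tcp_pos: [0.5189, 0.3847, 0.1489]
ee_rot: [[0.934, 0.357, 0.007], [0.357, -0.934, 0.007], [0.009, -0.004, -1.0]]
wrist_force: [0.8, 0.5, -2.3]
gripper_width: 0.162
gripper_force: 30.0
```

```bash
cat > ov.py <<'E'
from h import *
import sys
def frame(x,y,yaw):
    c,s=np.cos(np.radians(yaw)),np.sin(np.radians(yaw)); return lambda p: np.array([x+c*p[0]-s*p[1],y+s*p[0]+c*p[1],p[2]])
def ov(c,F,sh,box,k):
    u0,v0,u1,v1=box; im=cv2.resize(np.ascontiguousarray(c['img'][v0:v1,u0:u1,::-1]),None,fx=k,fy=k,interpolation=cv2.INTER_CUBIC)
    def L(pts,col,cl=True):
        q=np.array([(proj(c,F(p))-[u0,v0]+.5)*k for p in pts]); cv2.polylines(im,[q.round().astype(np.int32)],cl,col,1)
    L([(a*.13,b*.078,.012) for a,b in [(1,1),(1,-1),(-1,-1),(-1,1)]],(255,255,0))
    L([(.066+sh,.0625,.0375),(.066+sh,-.0625,.0375)],(0,255,0),False)
    L([(.076+sh,.0625,.0375),(.076+sh,-.0625,.0375)],(0,255,0),False)
    L([(-.022+sh,.0625,.029),(.066+sh,.0625,.029)],(255,0,255),False)
    L([(-.022+sh,-.0625,.029),(.066+sh,-.0625,.029)],(255,0,255),False)
    L([(-.078+sh,.0155,.0446),(-.078+sh,-.0155,.0446)],(0,0,255),False)
    return im
E
python3 - <<'E'
from ov import *
ims=[]
F=frame(.5235,.0095,16.7)
for n,box in [('top',(300,140,410,290)),('scene',(245,215,420,355))]:
    c=r.capture(n); np.save(n+'.npy',c,allow_pickle=True)
    k=4
    ims.append(ov(c,F,0,box,4 if n=='top' else 3))
h=max(i.shape[0] for i in ims)
ims=[cv2.copyMakeBorder(i,0,h-i.shape[0],0,0,cv2.BORDER_CONSTANT) for i in ims]
im=np.hstack(ims);print(im.shape);im=cv2.resize(im,None,fx=min(1,800/im.shape[1],600/h),fy=min(1,800/im.shape[1],600/h)); cv2.imwrite('pics/o1.png',im)
E
```

```text
(600, 965, 3)
```

View pics/o1.png

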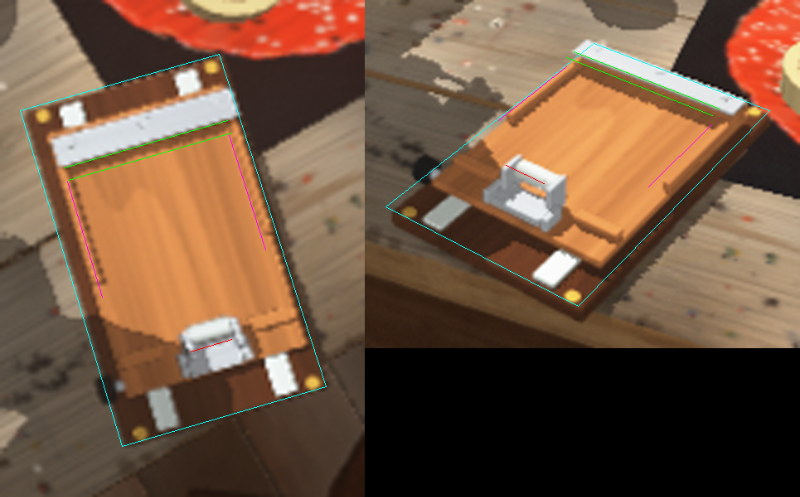

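The overlay shows the board outline about 2–3 mm too far to +y, and the lip beyond the zero-shift line, which puts the carriage at roughly +8 mm. I'll refine this with the brass screws and the lip and cheek edges.

```bash
python3 - <<'E'
from ov import *
np.set_printoptions(precision=4,suppress=True)
for n,box in [('top',(300,140,410,290)),('scene',(245,215,420,355))]:
    c=np.load(n+'.npy',allow_pickle=True).item()
    u0,v0,u1,v1=box; hsv=cv2.cvtColor(c['img'][v0:v1,u0:u1],cv2.COLOR_RGB2HSV)
    m=cv2.inRange(hsv,(17,120,120),(30,255,255)); k,l,st,ce=cv2.connectedComponentsWithStats(m)
    for i in range(1,k):
        if st[i,4]>=4: print(n,st[i,4],ce[i]+[u0,v0],onz(c,ce[i]+[u0,v0],.012))
    # bright steel blobs
    m=cv2.inRange(hsv,(0,0,120),(180,45,255)); k,l,st,ce=cv2.connectedComponentsWithStats(m)
    for i in range(1,k):
        if st[i,4]>=20:
            ys,xs=np.nonzero(l==i); b=cv2.minAreaRect(np.array([onz(c,(x+u0,y+v0),.0375)[:2]*1000 for x,y in zip(xs,ys)],np.float32)); print(n,'steel',st[i,4],ce[i]+[u0,v0],b)
E
```

```text
top 14 [363.5    159.7143] [ 0.66   -0.0228  0.012 ]
top 14 [312.5 174.5] [0.6213 0.1043 0.012 ]
top 16 [393.6875 255.125 ] [ 0.4236 -0.093   0.012 ]
top 11 [341.8182 270.1818] [0.3861 0.0335 0.012 ]
top steel 47 [356.2128 164.2553] ((642.7205810546875, -0.15228843688964844), (16.518659591674805, 16.307138442993164), 17.577077865600586)
top steel 495 [343.6263 178.0646] ((608.0048217773438, 30.93085479736328), (21.252626419067383, 138.3829803466797), 16.613956451416016)
top steel 48 [321.5833 173.9792] ((617.2297973632812, 84.3514633178711), (17.166831970214844, 16.22085952758789), 18.07891845703125)
top steel 266 [364.1579 244.1053] ((448.7398681640625, -15.479848861694336), (34.73531723022461, 51.03042984008789), 15.632607460021973)
top steel 87 [384.2759 252.4483] ((428.7608947753906, -64.15699005126953), (28.94815444946289, 16.693950653076172), 17.502098083496094)
top steel 77 [348.6104 262.9351] ((403.1551208496094, 20.620319366455078), (27.58470344543457, 15.099245071411133), 18.021883010864258)
scene 16 [401.1875 259.5   ] [ 0.66  -0.023  0.012]
scene 14 [262.5 300. ] [0.386  0.0318 0.012 ]
scene 28 [328.1071 333.8214] [ 0.4241 -0.0945  0.012 ]
scene steel 542 [363.3192 245.5277] ((606.8111572265625, 29.441757202148438), (24.459733963012695, 137.79388427734375), 16.594528198242188)
scene steel 579 [310.3731 292.399 ] ((445.9005432128906, -23.941150665283203), (52.63200378417969, 59.018165588378906), 17.547832489013672)
scene steel 129 [277.1163 300.062 ] ((388.99798583984375, -7.920848846435547), (31.105892181396484, 16.301298141479492), 16.478403091430664)
scene steel 156 [321.3013 322.3333] ((413.620849609375, -89.40716552734375), (30.271230697631836, 15.919687271118164), 17.14800262451172)
```

```bash
cat > pl.py <<'E'
from h import *
from scipy.spatial.transform import Rotation as Ro
np.set_printoptions(precision=4,suppress=True)
C=np.array([.523,.005,0]); RC=Ro.from_euler('z',16.7,degrees=True).as_matrix()
def goal(ex,ez,th,ey=0,gx=.0216,gz=.0153):
    "tool pose with the panel's lower lip-end edge at carrier (ex,ey,ez), tilt th deg"
    Rp=RC@Ro.from_euler('y',th,degrees=True).as_matrix()
    t=C+RC@np.array([ex,ey,ez])-(.075+gx)*Rp[:,0]+gz*Rp[:,2]
    return t,np.column_stack([Rp[:,0],-Rp[:,1],-Rp[:,2]])
def edge(s,gx=.0216,gz=.0153):
    R=np.array(s['ee_rot']); e=np.array(s['tcp_pos'])+(.075+gx)*R[:,0]+gz*R[:,2]
    x=RC.T@R[:,0]
    return (RC.T@(e-C))*1000,'tilt',np.degrees(np.arcsin(-x[2])),'yaw',np.degrees(np.arctan2(x[1],x[0])),'Fcarrier',RC.T@np.array(s['wrist_force']),'M',RC.T@np.array(s['moment'])
def rel(s,t,R):
    R0=np.array(s['ee_rot']); 
    return 'turn(fs)',Ro.from_matrix(R0.T@R).as_rotvec()/.1,'shift after turn(fs)',R.T@(t-np.array(s['tcp_pos']))/.5
E
python3 - <<'E'
from pl import *
s=r.sense(); print(edge(s)); t,R=goal(.066,.102,15); print(t); print(rel(s,t,R))
E
```

```text
(array([198.3665, 370.58  , 128.2437]), 'tilt', np.float64(0.025315570254258648), 'yaw', np.float64(4.136852559381895), 'Fcarrier', array([ 0.1526, -0.3253, -4.3477]), 'M', array([-0.0839,  0.1336, -0.0107]))
[ 0.5006 -0.0017  0.1418]
('turn(fs)', array([ 0.0859, -2.6121,  0.719 ]), 'shift after turn(fs)', array([-0.2413,  0.7272,  0.0684]))
```

Request:
move_arm --series '[[[0.02, -0.65, 0.18], [0, 0, 0], 0], [[0.02, -0.65, 0.18], [0, 0, 0], 0], [[0.02, -0.65, 0.18], [0, 0, 0], 0], [[0.02, -0.65, 0.18], [0, 0, 0], 0], [[0, 0, 0], [-0.024, 0.073, 0.007], 0], [[0, 0, 0], [-0.024, 0.073, 0.007], 0], [[0, 0, 0], [-0.024, 0.073, 0.007], 0], [[0, 0, 0], [-0.024, 0.073, 0.007], 0], [[0, 0, 0], [-0.024, 0.073, 0.007], 0], [[0, 0, 0], [-0.024, 0.073, 0.007], 0], [[0, 0, 0], [-0.024, 0.073, 0.007], 0], [[0, 0, 0], [-0.024, 0.073, 0.007], 0]]'

```text
time_s: 6.8
tcp_pos: [0.5036, 0.0725, 0.1397]
ee_rot: [[0.925, 0.288, -0.25], [0.277, -0.958, -0.076], [-0.261, 0.001, -0.965]]
wrist_force: [0.5, -0.2, -2.3]
gripper_width: 0.157
gripper_force: 30.0
```

Request:
move_arm --series '[[[0, 0, 0], [-0.024, 0.073, 0.007], 0], [[0, 0, 0], [-0.024, 0.07, 0.007], 0], [[0, 0, 0], [0, 0, 0], 0], [[0, 0, 0], [0, 0, 0], 0], [[0, 0, 0], [0, 0, 0], 0]]'

```text
time_s: 7.3
tcp_pos: [0.5014, -0.0009, 0.1401]
ee_rot: [[0.925, 0.288, -0.247], [0.278, -0.958, -0.076], [-0.259, 0.001, -0.966]]
wrist_force: [0.2, 0.0, -2.8]
gripper_width: 0.159
gripper_force: 30.0
```

```bash
python3 - <<'E'
from pl import *
s=r.sense(); print(s['time_s'],edge(s)); t,R=goal(.066,.032,15); print(rel(s,t,R))
# in-hand check with scene camera: overlay expected panel outline
c=r.capture('scene')
Rt=np.array(s['ee_rot']); O=np.array(s['tcp_pos'])+.0216*Rt[:,0]+.0153*Rt[:,2]
im=np.ascontiguousarray(c['img'][:,:,::-1]); box=(180,120,440,320); k=3
im=cv2.resize(im[box[1]:box[3],box[0]:box[2]],None,fx=k,fy=k,interpolation=cv2.INTER_CUBIC)
for z in (0,.008):
    q=[(proj(c,O+Rt@[a*.075,b*.06,-z])-[box[0],box[1]]+.5)*k for a,b in [(1,1),(1,-1),(-1,-1),(-1,1)]]
    cv2.polylines(im,[np.int32(np.round(q))],True,(255,255,0),1)
cv2.imwrite('pics/s2.png',im)
E
```

```text
7.3 (array([ 66.9321,   0.6025, 100.3502]), 'tilt', np.float64(14.994470602612166), 'yaw', np.float64(0.029106440146860472), 'Fcarrier', array([ 0.2006, -0.0082, -2.7946]), 'M', array([-0.0179, -0.6961,  0.0061]))
('turn(fs)', array([ 0.0121, -0.001 ,  0.0049]), 'shift after turn(fs)', array([0.0336, 0.0011, 0.1325]))
```

View pics/s2.png

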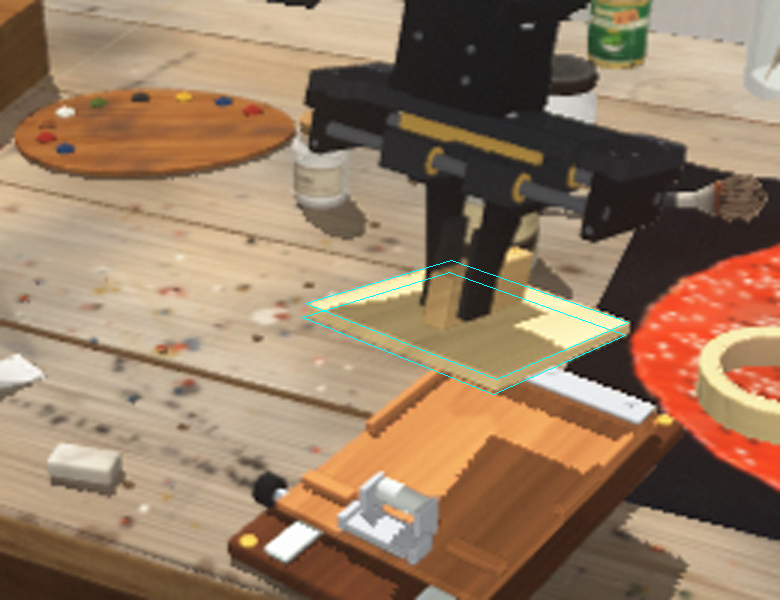

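The overlay matches the held panel, so the panel is square in the grip. The carrier is clear below it, with the roller at (400,495) and the lip at (590,395).

Request:
move_arm --series '[[[0, 0, 0], [0.007, 0, 0.026], 0], [[0, 0, 0], [0.007, 0, 0.026], 0], [[0, 0, 0], [0.007, 0, 0.026], 0], [[0, 0, 0], [0.007, 0, 0.026], 0], [[0, 0, 0], [0.007, 0, 0.026], 0], [[0, 0, 0], [0, 0, 0], 0], [[0, 0, 0], [0, 0, 0], 0]]'

```text
time_s: 8.05
tcp_pos: [0.5021, -0.001, 0.0737]
ee_rot: [[0.925, 0.289, -0.246], [0.279, -0.957, -0.076], [-0.258, 0.002, -0.966]]
wrist_force: [1.3, 0.8, -2.6]
gripper_width: 0.154
gripper_force: 30.0
```

```bash
python3 - <<'E'
from pl import *
s=r.sense(); print(s['time_s'],edge(s)); t,R=goal(.066,.024,15); print(rel(s,t,R))
E
```

```text
8.05 (array([67.6503,  0.3578, 34.0042]), 'tilt', np.float64(14.928004398382198), 'yaw', np.float64(0.06211757218428476), 'Fcarrier', array([ 1.4739,  0.4256, -2.5505]), 'M', array([-0.0315, -0.7145,  0.0241]))
('turn(fs)', array([ 0.0199, -0.0126,  0.0105]), 'shift after turn(fs)', array([0.002 , 0.0006, 0.0199]))
```

Request:
move_arm --series '[[[0, 0, 0], [0.001, 0, 0.004], 0], [[0, 0, 0], [0.001, 0, 0.004], 0], [[0, 0, 0], [0.001, 0, 0.004], 0], [[0, 0, 0], [0.0005, 0, 0.002], 0], [[0, 0, 0], [0.0005, 0, 0.002], 0], [[0, 0, 0], [0.0005, 0, 0.002], 0], [[0, 0, 0], [0, 0, 0], 0], [[0, 0, 0], [0, 0, 0], 0]]'

```text
time_s: 8.85
tcp_pos: [0.5018, -0.0014, 0.0645]
ee_rot: [[0.926, 0.288, -0.246], [0.278, -0.958, -0.075], [-0.257, 0.001, -0.966]]
wrist_force: [-0.3, -0.7, -2.5]
gripper_width: 0.156
gripper_force: 30.0
```

```bash
python3 - <<'E'
from pl import *
s=r.sense(); print(s['time_s'],edge(s))
E
```

```text
8.85 (array([67.2838, -0.0656, 24.8737]), 'tilt', np.float64(14.90341059626496), 'yaw', np.float64(0.009941899563628905), 'Fcarrier', array([-0.4639, -0.5611, -2.525 ]), 'M', array([-0.0348, -0.6935, -0.0145]))
```

Request:
move_arm --series '[[[0, 0, 0], [0.0005, 0, 0.002], 0], [[0, 0, 0], [0.0003, 0, 0.001], 0], [[0, 0, 0], [0, 0, 0], 0], [[0, 0, 0], [0, 0, 0], 0]]'

```text
time_s: 9.25
tcp_pos: [0.5018, -0.0014, 0.0629]
ee_rot: [[0.926, 0.288, -0.246], [0.278, -0.958, -0.075], [-0.257, 0.001, -0.966]]
wrist_force: [0.5, 0.2, -2.8]
gripper_width: 0.161
gripper_force: 30.0
```

Request:
move_arm --series '[[[0, 0, 0], [0.0003, 0, 0.001], 0], [[0, 0, 0], [0.0003, 0, 0.001], 0], [[0, 0, 0], [0, 0, 0], 0]]'

```text
time_s: 9.55
tcp_pos: [0.5018, -0.0014, 0.0618]
ee_rot: [[0.926, 0.288, -0.246], [0.278, -0.958, -0.075], [-0.257, 0.001, -0.966]]
wrist_force: [-0.3, 0.5, -2.4]
gripper_width: 0.161
gripper_force: 30.0
```

```bash
python3 - <<'E'
from pl import *
s=r.sense(); print(s['time_s'],edge(s))
E
```

```text
9.55 (array([67.2542, -0.0329, 22.1891]), 'tilt', np.float64(14.910373426313525), 'yaw', np.float64(0.009932453280857397), 'Fcarrier', array([-0.1449,  0.5308, -2.4038]), 'M', array([-0.0344, -0.5993,  0.0059]))
```

Request:
move_arm --series '[[[0, 0, 0], [-0.0003, 0, -0.001], 0], [[0, 0, 0], [0.0039, 0, -0.001], 0], [[0, 0, 0], [0.0039, 0, -0.001], 0], [[0, 0, 0], [0.0039, 0, -0.001], 0], [[0, 0, 0], [0.0039, 0, -0.001], 0], [[0, 0, 0], [0.0039, 0, -0.001], 0], [[0, 0, 0], [0, 0, 0], 0]]'

```text
time_s: 10.25
tcp_pos: [0.5118, 0.0016, 0.0623]
ee_rot: [[0.926, 0.288, -0.246], [0.278, -0.958, -0.075], [-0.257, 0.001, -0.966]]
wrist_force: [-0.5, 0.1, -2.4]
gripper_width: 0.16
gripper_force: 30.0
```

```bash
python3 - <<'E'
from pl import *
s=r.sense(); print(s['time_s'],edge(s))
E
```

```text
10.25 (array([77.7553, -0.0831, 22.7039]), 'tilt', np.float64(14.88352536188821), 'yaw', np.float64(0.008312732969541499), 'Fcarrier', array([-0.4702,  0.2951, -2.3556]), 'M', array([-0.0195, -0.6976, -0.0452]))
```

Request:
move_arm --series '[[[0, 0, 0], [0.0019, 0, -0.0005], 0], [[0, 0, 0], [0.0019, 0, -0.0005], 0], [[0, 0, 0], [0.0019, 0, -0.0005], 0], [[0, 0, 0], [0.0019, 0, -0.0005], 0], [[0, 0, 0], [0, 0, 0], 0]]'

```text
time_s: 10.75
tcp_pos: [0.5154, 0.0027, 0.0623]
ee_rot: [[0.926, 0.288, -0.246], [0.278, -0.958, -0.075], [-0.257, 0.001, -0.966]]
wrist_force: [0.4, 0.0, -1.9]
gripper_width: 0.16
gripper_force: 30.0
```

```bash
python3 - <<'E'
from pl import *
s=r.sense(); print(s['time_s'],edge(s))
E
```

```text
10.75 (array([81.4837, -0.0511, 22.7279]), 'tilt', np.float64(14.889341381747455), 'yaw', np.float64(0.008732906736828907), 'Fcarrier', array([ 0.3809, -0.1052, -1.8581]), 'M', array([-0.0284, -0.7322,  0.004 ]))
```

Request:
move_arm --series '[[[0, 0, 0], [0.0019, 0, -0.0005], 0], [[0, 0, 0], [0.0019, 0, -0.0005], 0], [[0, 0, 0], [0, 0, 0], 0]]'

```text
time_s: 11.05
tcp_pos: [0.5173, 0.0033, 0.0623]
ee_rot: [[0.926, 0.288, -0.246], [0.278, -0.958, -0.075], [-0.257, 0.001, -0.966]]
wrist_force: [0.6, -0.5, -3.1]
gripper_width: 0.16
gripper_force: 30.0
```

```bash
python3 - <<'E'
from pl import *
s=r.sense(); print(s['time_s'],edge(s))
E
```

```text
11.05 (array([83.436 , -0.0281, 22.7086]), 'tilt', np.float64(14.891407515334922), 'yaw', np.float64(0.0099614379844391), 'Fcarrier', array([ 0.4066, -0.6102, -3.1178]), 'M', array([-0.0599, -0.6722,  0.0099]))
```

Request:
move_arm --series '[[[0, 0, 0], [0.0019, 0, -0.0005], 0], [[0, 0, 0], [0, 0, 0], 0]]'

```text
time_s: 11.25
tcp_pos: [0.5182, 0.0035, 0.0623]
ee_rot: [[0.926, 0.288, -0.246], [0.278, -0.958, -0.075], [-0.257, 0.001, -0.966]]
wrist_force: [-0.2, 0.4, -3.1]
gripper_width: 0.158
gripper_force: 30.0
```

Request:
move_arm --series '[[[0, 0, 0], [0.0019, 0, -0.0005], 0], [[0, 0, 0], [0, 0, 0], 0]]'

```text
time_s: 11.45
tcp_pos: [0.5189, 0.0037, 0.0623]
ee_rot: [[0.925, 0.288, -0.246], [0.278, -0.958, -0.075], [-0.258, 0.001, -0.966]]
wrist_force: [0.1, -0.9, -2.6]
gripper_width: 0.154
gripper_force: 30.0
```

Request:
move_arm --series '[[[0, 0, 0], [0.0019, 0, -0.0005], 0], [[0, 0, 0], [0, 0, 0], 0]]'

```text
time_s: 11.65
tcp_pos: [0.5191, 0.0037, 0.0623]
ee_rot: [[0.925, 0.288, -0.248], [0.278, -0.958, -0.076], [-0.259, 0.001, -0.966]]
wrist_force: [-1.8, -1.2, -1.2]
gripper_width: 0.158
gripper_force: 30.0
```

```bash
python3 - <<'E'
from pl import *
s=r.sense(); print(s['time_s'],edge(s))
E
```

```text
11.65 (array([85.2092, -0.1131, 22.4399]), 'tilt', np.float64(15.029081657847389), 'yaw', np.float64(0.00517297292352134), 'Fcarrier', array([-2.0794, -0.6588, -1.2015]), 'M', array([-0.0873,  0.0211,  0.0784]))
```

Request:
move_arm --series '[[[0, 0.157, 0], [-0.0005, 0, 0.003], 0], [[0, 0.157, 0], [-0.0002, 0, 0.003], 0], [[0, 0.157, 0], [-0.0002, 0, 0.003], 0], [[0, 0.157, 0], [-0.0002, 0, 0.003], 0], [[0, 0, 0], [0, 0, 0], 0]]'

```text
time_s: 12.15
tcp_pos: [0.5174, 0.0032, 0.0566]
ee_rot: [[0.939, 0.288, -0.187], [0.282, -0.958, -0.058], [-0.196, 0.001, -0.981]]
wrist_force: [-2.1, -1.4, -1.7]
gripper_width: 0.158
gripper_force: 30.0
```

```bash
python3 - <<'E'
from pl import *
s=r.sense(); print(s['time_s'],edge(s))
E
```

```text
12.15 (array([85.8692, -0.0998, 22.634 ]), 'tilt', np.float64(11.30465682338688), 'yaw', np.float64(0.004642353927498741), 'Fcarrier', array([-2.4361, -0.7418, -1.653 ]), 'M', array([-0.2162,  0.3894,  0.056 ]))
```

Request:
move_arm --series '[[[0, 0.157, 0], [-0.0002, 0, 0.003], 0], [[0, 0.157, 0], [-0.0002, 0, 0.003], 0], [[0, 0, 0], [0, 0, 0], 0]]'

```text
time_s: 12.45
tcp_pos: [0.5167, 0.003, 0.0536]
ee_rot: [[0.945, 0.288, -0.158], [0.284, -0.958, -0.049], [-0.165, 0.001, -0.986]]
wrist_force: [-2.6, -1.2, -1.9]
gripper_width: 0.161
gripper_force: 30.0
```

```bash
python3 - <<'E'
from pl import *
s=r.sense(); print(s['time_s'],edge(s))
E
```

```text
12.45 (array([86.1399, -0.1108, 22.5377]), 'tilt', np.float64(9.516246965701296), 'yaw', np.float64(0.008501067525252032), 'Fcarrier', array([-2.8282, -0.4381, -1.8673]), 'M', array([-0.317 ,  0.8511,  0.1322]))
```

Request:
move_arm --series '[[[0, 0.157, 0], [-0.0002, 0, 0.003], 0], [[0, 0, 0], [0, 0, 0], 0]]'

```text
time_s: 12.65
tcp_pos: [0.5164, 0.0029, 0.0521]
ee_rot: [[0.947, 0.288, -0.143], [0.284, -0.958, -0.045], [-0.15, 0.001, -0.989]]
wrist_force: [-3.3, -3.0, -2.2]
gripper_width: 0.157
gripper_force: 30.0
```

```bash
python3 - <<'E'
from pl import *
s=r.sense(); print(s['time_s'],edge(s))
E
```

```text
12.65 (array([86.2374, -0.1277, 22.4476]), 'tilt', np.float64(8.638572033295421), 'yaw', np.float64(0.005889010180495543), 'Fcarrier', array([-4.014 , -1.9099, -2.1601]), 'M', array([-0.3217,  1.0726,  0.1258]))
```

Request:
move_arm --series '[[[0, 0.157, 0], [-0.001, 0.0006, 0.003], 0], [[0, 0, 0], [0, 0, 0], 0]]'

```text
time_s: 12.85
tcp_pos: [0.5161, 0.0026, 0.0507]
ee_rot: [[0.949, 0.288, -0.128], [0.285, -0.958, -0.04], [-0.134, 0.001, -0.991]]
wrist_force: [-2.9, -1.9, -3.0]
gripper_width: 0.155
gripper_force: 30.0
```

```bash
python3 - <<'E'
from pl import *
s=r.sense(); print(s['time_s'],edge(s))
E
```

```text
12.85 (array([86.4224, -0.2938, 22.6239]), 'tilt', np.float64(7.678490181623176), 'yaw', np.float64(0.013759412018285682), 'Fcarrier', array([-3.349 , -0.9533, -2.9558]), 'M', array([-0.0547,  1.0328,  0.0625]))
```

Request:
move_arm --series '[[[0, 0.157, 0], [-0.0002, 0, 0.003], 0], [[0, 0, 0], [0, 0, 0], 0]]'

```text
time_s: 13.05
tcp_pos: [0.516, 0.0025, 0.0496]
ee_rot: [[0.951, 0.288, -0.113], [0.286, -0.958, -0.035], [-0.118, 0.001, -0.993]]
wrist_force: [-4.1, -2.5, 0.4]
gripper_width: 0.158
gripper_force: 30.0
```

```bash
python3 - <<'E'
from pl import *
s=r.sense(); print(s['time_s'],edge(s))
E
```

```text
13.05 (array([86.72  , -0.3123, 23.0009]), 'tilt', np.float64(6.7815599995890965), 'yaw', np.float64(0.03385829551289513), 'Fcarrier', array([-4.6767, -1.1824,  0.3695]), 'M', array([0.0379, 1.3319, 0.044 ]))
```

Request:
move_arm --series '[[[0, 0.1, 0], [-0.0015, 0, 0.003], 0], [[0, 0, 0], [0, 0, 0], 0]]'

```text
time_s: 13.25
tcp_pos: [0.5157, 0.0025, 0.0482]
ee_rot: [[0.952, 0.288, -0.102], [0.286, -0.958, -0.032], [-0.107, 0.001, -0.994]]
wrist_force: [-3.1, -1.4, -1.1]
gripper_width: 0.157
gripper_force: 30.0
```

```bash
python3 - <<'E'
from pl import *
s=r.sense(); print(s['time_s'],edge(s))
E
```

```text
13.25 (array([86.7067, -0.2903, 22.6343]), 'tilt', np.float64(6.124613613744149), 'yaw', np.float64(0.03231088911453579), 'Fcarrier', array([-3.3821, -0.4095, -1.0784]), 'M', array([0.0241, 0.9721, 0.0686]))
```

Request:
move_arm --series '[[[0, 0.1, 0], [-0.0002, 0, 0.0025], 0], [[0, 0, 0], [0, 0, 0], 0]]'

```text
time_s: 13.45
tcp_pos: [0.5154, 0.0024, 0.0468]
ee_rot: [[0.953, 0.288, -0.092], [0.286, -0.958, -0.029], [-0.097, 0.001, -0.995]]
wrist_force: [-3.7, -0.6, 0.5]
gripper_width: 0.161
gripper_force: 30.0
```

```bash
python3 - <<'E'
from pl import *
s=r.sense(); print(s['time_s'],edge(s))
E
```

```text
13.45 (array([86.6389, -0.3346, 22.1928]), 'tilt', np.float64(5.559113297206115), 'yaw', np.float64(0.024089440855582674), 'Fcarrier', array([-3.6664,  0.51  ,  0.5232]), 'M', array([0.0405, 0.8223, 0.0703]))
```

Request:
move_arm --series '[[[0, 0.1, 0], [-0.0002, 0, 0.002], 0], [[0, 0, 0], [0, 0, 0], 0]]'

```text
time_s: 13.65
tcp_pos: [0.5152, 0.0023, 0.0457]
ee_rot: [[0.954, 0.288, -0.083], [0.287, -0.958, -0.026], [-0.087, 0.001, -0.996]]
wrist_force: [-2.8, -0.8, -0.3]
gripper_width: 0.16
gripper_force: 30.0
```

```bash
python3 - <<'E'
from pl import *
s=r.sense(); print(s['time_s'],edge(s))
E
```

```text
13.65 (array([86.7113, -0.3231, 22.104 ]), 'tilt', np.float64(4.983465414398875), 'yaw', np.float64(0.023197283105344083), 'Fcarrier', array([-2.9117,  0.0614, -0.2819]), 'M', array([-0.04  ,  0.6175,  0.0944]))
```

Request:
move_arm --series '[[[0, 0.1, 0], [-0.0002, 0, 0.002], 0], [[0, 0, 0], [0, 0, 0], 0]]'

```text
time_s: 13.85
tcp_pos: [0.5151, 0.0023, 0.0448]
ee_rot: [[0.955, 0.288, -0.073], [0.287, -0.958, -0.023], [-0.077, 0.001, -0.997]]
wrist_force: [-2.7, -0.1, -0.8]
gripper_width: 0.158
gripper_force: 30.0
```

```bash
python3 - <<'E'
from pl import *
s=r.sense(); print(s['time_s'],edge(s))
E
```

```text
13.85 (array([86.8232, -0.3079, 22.1068]), 'tilt', np.float64(4.406581651137987), 'yaw', np.float64(0.028941883190376955), 'Fcarrier', array([-2.6345,  0.6827, -0.8327]), 'M', array([-0.0096,  0.5136,  0.0836]))
```

Request:
move_arm --series '[[[0, 0.1, 0], [-0.0002, 0, 0.002], 0], [[0, 0.1, 0], [-0.0002, 0, 0.002], 0], [[0, 0, 0], [0, 0, 0], 0]]'

```text
time_s: 14.15
tcp_pos: [0.5149, 0.0022, 0.0428]
ee_rot: [[0.956, 0.288, -0.054], [0.287, -0.958, -0.018], [-0.057, 0.001, -0.998]]
wrist_force: [-1.8, -0.4, -1.9]
gripper_width: 0.155
gripper_force: 30.0
```

```bash
python3 - <<'E'
from pl import *
s=r.sense(); print(s['time_s'],edge(s))
E
```

```text
14.15 (array([86.9663, -0.3169, 22.0701]), 'tilt', np.float64(3.2485033267392507), 'yaw', np.float64(0.03303178886656825), 'Fcarrier', array([-1.8771,  0.1456, -1.9185]), 'M', array([-0.0233,  0.222 ,  0.082 ]))
```

Request:
move_arm --series '[[[0, 0.1, 0], [-0.0002, 0, 0.002], 0], [[0, 0, 0], [0, 0, 0], 0]]'

```text
time_s: 14.35
tcp_pos: [0.5147, 0.0021, 0.0418]
ee_rot: [[0.957, 0.288, -0.044], [0.288, -0.958, -0.015], [-0.047, 0.001, -0.999]]
wrist_force: [-1.5, -0.4, -0.8]
gripper_width: 0.155
gripper_force: 30.0
```

```bash
python3 - <<'E'
from pl import *
s=r.sense(); print(s['time_s'],edge(s))
c=r.capture('scene'); box=(220,190,400,330)
im=cv2.resize(c['img'][box[1]:box[3],box[0]:box[2],::-1],None,fx=4,fy=4,interpolation=cv2.INTER_CUBIC); cv2.imwrite('pics/s3.png',im)
E
```

```text
14.35 (array([86.9989, -0.3279, 22.0225]), 'tilt', np.float64(2.686708370538936), 'yaw', np.float64(0.031730992594443945), 'Fcarrier', array([-1.5734,  0.0906, -0.7881]), 'M', array([0.0878, 0.1326, 0.0516]))
```

View pics/s3.png

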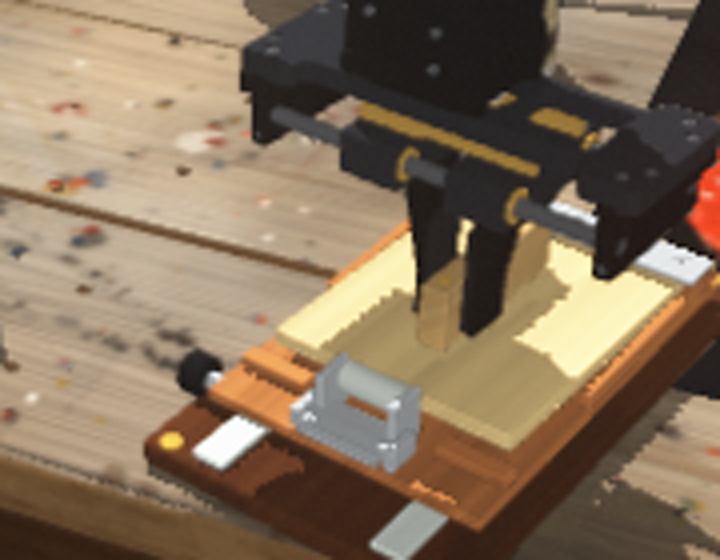

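The scene shows the panel inside the cheeks and under the lip, with its free edge at the roller (380,390). It is still slightly tilted, and the forces are low.

Request:
move_arm --series '[[[0, 0.1, 0], [-0.0002, 0, 0.002], 0], [[0, 0.1, 0], [-0.0002, 0, 0.002], 0], [[0, 0, 0], [0, 0, 0], 0]]'

```text
time_s: 14.7
tcp_pos: [0.5145, 0.0021, 0.0397]
ee_rot: [[0.957, 0.288, -0.025], [0.288, -0.958, -0.009], [-0.027, 0.001, -1.0]]
wrist_force: [1.3, 1.0, -3.6]
gripper_width: 0.158
gripper_force: 30.0
```

```bash
python3 - <<'E'
from pl import *
s=r.sense(); print(s['time_s'],edge(s))
E
```

```text
14.7 (array([87.1663, -0.3378, 21.7941]), 'tilt', np.float64(1.5213680693728893), 'yaw', np.float64(0.0306546596713799), 'Fcarrier', array([ 1.504 ,  0.5515, -3.607 ]), 'M', array([-0.0866, -0.4411,  0.0534]))
```

Request:
move_arm --series '[[[0, 0.1, 0], [-0.0002, 0, 0.002], 0], [[0, 0, 0], [0, 0, 0], 0]]'

```text
time_s: 14.9
tcp_pos: [0.5143, 0.002, 0.0386]
ee_rot: [[0.958, 0.288, -0.016], [0.288, -0.958, -0.006], [-0.017, 0.001, -1.0]]
wrist_force: [1.9, 0.6, -6.1]
gripper_width: 0.161
gripper_force: 30.0
```

```bash
python3 - <<'E'
from pl import *
s=r.sense(); print(s['time_s'],edge(s))
E
```

```text
14.9 (array([87.1476, -0.3754, 21.6761]), 'tilt', np.float64(0.9659115685753166), 'yaw', np.float64(0.022390221776554833), 'Fcarrier', array([ 2.0142, -0.0012, -6.1274]), 'M', array([-0.2518, -0.7649,  0.0435]))
```

Request:
move_arm --series '[[[0, 0.1, 0], [0, 0, 0.0025], 0], [[0, 0, 0], [0, 0, 0], 0]]'

```text
time_s: 15.1
tcp_pos: [0.5144, 0.002, 0.0377]
ee_rot: [[0.958, 0.288, -0.006], [0.288, -0.958, -0.003], [-0.007, 0.002, -1.0]]
wrist_force: [2.3, 1.2, -5.3]
gripper_width: 0.159
gripper_force: 30.0
```

```bash
python3 - <<'E'
from pl import *
s=r.sense(); print(s['time_s'],edge(s))
c=r.capture('scene'); box=(250,250,400,340)
im=cv2.resize(c['img'][box[1]:box[3],box[0]:box[2],::-1],None,fx=5,fy=5,interpolation=cv2.INTER_CUBIC); cv2.imwrite('pics/s4.png',im)
E
```

```text
15.1 (array([87.3438, -0.3578, 21.7618]), 'tilt', np.float64(0.3975185221709844), 'yaw', np.float64(0.04286030376336137), 'Fcarrier', array([ 2.5637,  0.5136, -5.2599]), 'M', array([-0.2577, -0.6968,  0.0543]))
```

View pics/s4.png

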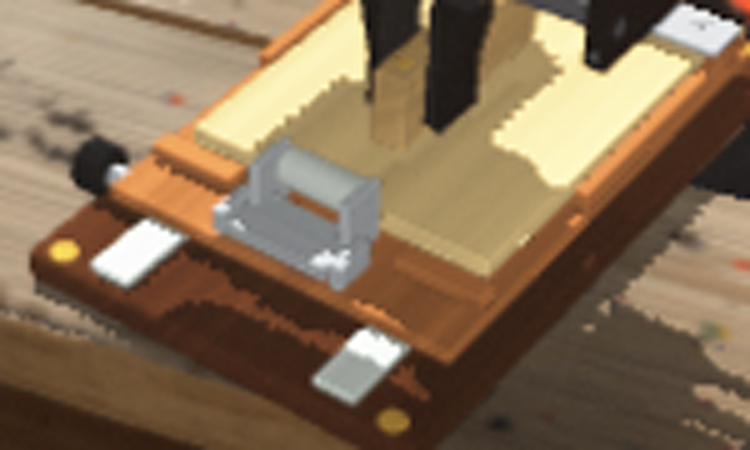

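Request:
move_arm --series '[[[0, 0.07, 0], [0, 0, 0.0018], 0], [[0, 0, 0], [0, 0, 0], 0], [[0, 0, 0], [0, 0, 0], 0]]'

```text
time_s: 15.45
tcp_pos: [0.5143, 0.0019, 0.037]
ee_rot: [[0.958, 0.288, 0.0], [0.288, -0.958, -0.002], [-0.0, 0.002, -1.0]]
wrist_force: [2.7, -0.8, -1.1]
gripper_width: 0.156
gripper_force: 30.0
```

```bash
python3 - <<'E'
from pl import *
s=r.sense(); print(s['time_s'],edge(s))
E
```

```text
15.45 (array([87.418 , -0.3861, 21.6613]), 'tilt', np.float64(0.02305668035374185), 'yaw', np.float64(0.043610929852169175), 'Fcarrier', array([ 2.3054, -1.5519, -1.0715]), 'M', array([-0.1562, -0.6588,  0.0216]))
```

```bash
cat > tm.py <<'E'
from pl import *
a0=np.load('scene.npy',allow_pickle=True).item(); c=r.capture('scene'); np.save('scene2.npy',c,allow_pickle=True)
b=(288,265,336,310); k=4
ims=[cv2.resize(x['img'][b[1]:b[3],b[0]:b[2],::-1],None,fx=8,fy=8,interpolation=cv2.INTER_CUBIC) for x in (a0,c)]
cv2.imwrite('pics/cmp%d.png'%int(r.sense()['time_s']*100),np.hstack(ims))
E
python3 tm.py; ls pics
```

```text
a.png
b.png
cmp1550.png
o1.png
s2.png
s3.png
s4.png
w1.png
```

View pics/cmp1550.png

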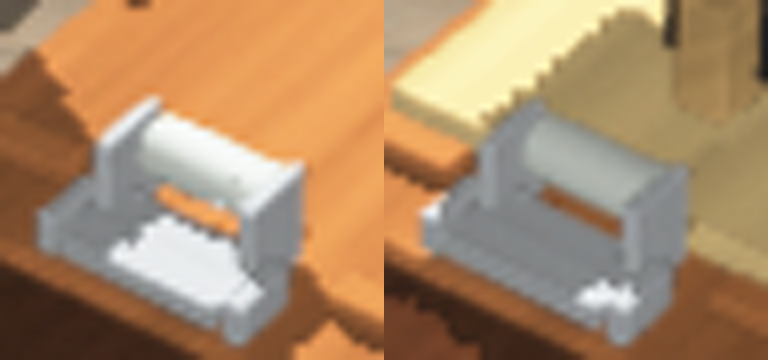

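In the comparison (left before, right now) the roller stands in the same place to within a fraction of a pixel, so the catch is nearly or fully closed. The small remaining +x force suggests the panel edge may still touch the roller, so I'll ease it down slightly.

Request:
move_arm --series '[[[0, 0.08, 0], [0, 0, 0.0016], 0], [[0, 0, 0], [0, 0, 0], 0], [[0, 0, 0], [0, 0, 0], 0]]'

```text
time_s: 15.8
tcp_pos: [0.5143, 0.0019, 0.0363]
ee_rot: [[0.958, 0.288, 0.008], [0.288, -0.958, 0.001], [0.007, 0.002, -1.0]]
wrist_force: [2.2, -0.4, 1.2]
gripper_width: 0.16
gripper_force: 30.0
```

```bash
python3 - <<'E'
from pl import *
s=r.sense(); print(s['time_s'],edge(s))
E
```

```text
15.8 (array([87.4653, -0.3553, 21.7288]), 'tilt', np.float64(-0.4291312166398737), 'yaw', np.float64(0.04904257816632179), 'Fcarrier', array([ 1.9942, -1.0386,  1.1715]), 'M', array([-0.1228, -0.5226,  0.0678]))
```

Request:
move_arm --series '[[[0, 0, 0], [0.0008, 0, -0.0008], 0], [[0, 0, 0], [0, 0, 0], 0.5], [[0, 0, 0], [0, 0, 0], 0.5], [[0, 0, 0], [0, 0, 0], 0.5], [[0, 0, 0], [0, 0, 0], 0.5], [[0, 0, 0], [0, 0, 0], 0.5]]'

```text
time_s: 16.4
tcp_pos: [0.5138, 0.0018, 0.0361]
ee_rot: [[0.958, 0.288, 0.006], [0.288, -0.958, 0.0], [0.006, 0.001, -1.0]]
wrist_force: [-0.1, -0.2, 0.8]
gripper_width: 0.469
gripper_force: 0.0
```

Request:
move_arm --series '[[[0, 0, 0], [0, 0, -0.01], 0.5], [[0, 0, 0], [0, 0, -0.04], 0.5], [[0, 0, 0], [0, 0, -0.06], 0.5], [[0, 0, 0], [0, 0, -0.08], 0.5], [[0, 0, 0], [0, 0, -0.08], 0.5], [[0, 0, 0], [-0.02, 0, -0.06], 0.5], [[0, 0, 0], [0, 0, 0], 0.5], [[0, 0, 0], [0, 0, 0], 0.5]]'

```text
time_s: 17.2
tcp_pos: [0.5033, -0.0009, 0.2021]
ee_rot: [[0.958, 0.288, 0.008], [0.288, -0.958, 0.002], [0.008, 0.001, -1.0]]
wrist_force: [-0.4, 0.1, 0.3]
gripper_width: 0.498
gripper_force: 0.0
```

```bash
python3 - <<'E'
from pl import *
s=r.sense(); print(s['time_s'],s['tcp_pos'],s['gripper_width'],s['wrist_force'])
c=r.capture('scene'); w=r.capture('wrist')
F=lambda p: C+RC@np.array(p,float)
def crop(c,b,k,lines):
    im=cv2.resize(c['img'][b[1]:b[3],b[0]:b[2],::-1],None,fx=k,fy=k,interpolation=cv2.INTER_CUBIC)
    for l in lines: cv2.polylines(im,[np.int32([(proj(c,F(p))-[b[0],b[1]]+.5)*k for p in l])],True,(255,255,0),1)
    return im
o=.0873-.075
P=[[(o+a*.075,b*.06,.030) for a,b in [(1,1),(1,-1),(-1,-1),(-1,1)]]]
i1=crop(c,(255,225,405,345),5,P)
uv=proj(w,F((0,0,.02))).astype(int); print(uv)
cv2.imwrite('pics/f1.png',i1); cv2.imwrite('pics/f2.png',w['img'][:,:,::-1])
a0=np.load('scene.npy',allow_pickle=True).item()
b=(288,265,336,310); cv2.imwrite('pics/f3.png',np.hstack([cv2.resize(x['img'][b[1]:b[3],b[0]:b[2],::-1],None,fx=8,fy=8,interpolation=cv2.INTER_CUBIC) for x in (a0,c)]))
i3=cv2.imread('pics/f3.png'); cv2.imwrite('pics/f4.png',np.hstack([cv2.resize(i1,(400,320)),cv2.resize(i3,(400,320))*0+cv2.resize(cv2.imread('pics/f2.png'),(400,320))]))
E
```

```text
17.2 [ 0.5033 -0.0009  0.2021] 0.497807055564369 [-0.4489  0.0855  0.2791]
[279 165]
```

View pics/f1.png

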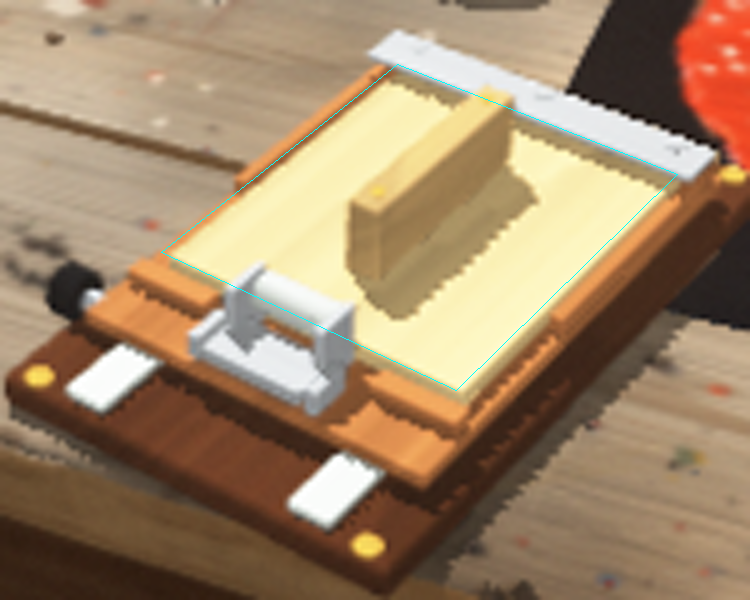

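View pics/f2.png

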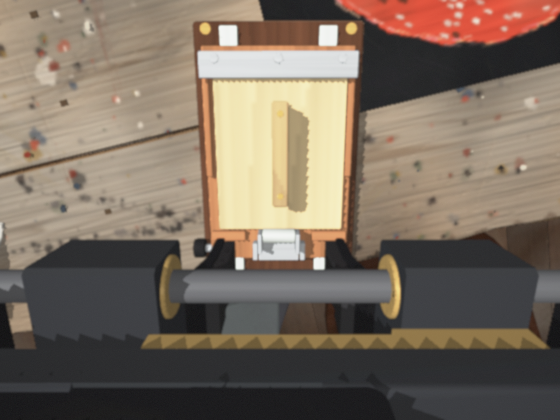

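```bash
python3 - <<'E'
from pl import *
a0=np.load('scene.npy',allow_pickle=True).item(); c=r.capture('scene')
g=lambda x:cv2.cvtColor(x['img'],cv2.COLOR_RGB2GRAY).astype(np.float32)
A,B=cv2.resize(g(a0),None,fx=8,fy=8,interpolation=cv2.INTER_CUBIC),cv2.resize(g(c),None,fx=8,fy=8,interpolation=cv2.INTER_CUBIC)
for nm,b in [('fork+roller',(300,277,326,298)),('roller',(303,278,322,290)),('base',(292,288,318,308))]:
    b=[8*v for v in b]; t=A[b[1]:b[3],b[0]:b[2]]; m=24
    res=cv2.matchTemplate(B[b[1]-m:b[3]+m,b[0]-m:b[2]+m],t,cv2.TM_CCOEFF_NORMED); _,v,_,l=cv2.minMaxLoc(res); print(nm,v,(np.array(l)-m)/8)
F=lambda x:proj(c,C+RC@np.array([x,0,.04])); print('px per mm back',F(-.079)-F(-.078))
for t in ['gesso_tin','paint_tube','rubber','pigment_jar','masking_tape']: print(t,[np.round(onz(c,q['centre'],0),3) for q in r.pinpoint(t,'scene')[:1]])
E
```

```text
fork+roller 0.7395791411399841 [ 0.125 -0.125]
roller 0.7637397646903992 [ 0.5   -0.625]
base 0.8753148317337036 [-0.125 -0.25 ]
px per mm back [-0.3522  0.305 ]
gesso_tin [array([0.736, 0.229, 0.   ])]
paint_tube [array([0.315, 0.272, 0.   ])]
rubber [array([0.348, 0.151, 0.   ])]
pigment_jar [array([0.687, 0.383, 0.   ])]
masking_tape [array([ 0.746, -0.037,  0.   ])]
```

```bash
python3 -c "
from station import r
print(r.finish_job())"
```

```text
the job is handed in; nothing more can be done
None
```

The panel is hooked under the lip and lies flat on the bed with the roller catch closed over it. I let go of it, the other things on the table were not touched, and the job was handed in after about 17 s.

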